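# Swing the sink caddy's brush round to the washing-up bowl

## Task

Someone left the yellow tumbler standing where the swivel caddy has to turn: first stand it upright in the grey drying tray, setting it down gently and letting go. Then turn the caddy's platter a quarter turn, until the blue brush pot faces the steel washing-up bowl and the platter has clicked into its notch there. Leave the soap bottle, the mug and the jar where they are, and do not tip the tumbler over.

Things in the scene. Friction and masses are not known exactly. Their poses are not given: they have to be found in the camera images.
- caddy: Fixed round steel foot of the swivel caddy, 170 mm across, 24 mm high; origin on the counter, on the vertical turning axis. Bowl and tray stand about 335 mm from this axis, one on the foot's +y side and one on its -y side (either way round); two red marks on its rim show these directions. It is yawed a little from the world axes.
- platter (a joint): Angle of the platter on the foot, rad, positive counter-clockwise from above. Turns freely both ways; a spring notch at every quarter turn (0, +-1.571, ...) draws it in from about 0.6 rad. Leaving a notch takes about 3 N at the post. Near 0 at the start: the post then points along the foot's +x and the brush pot along its -x.
- platter_mid (a point): Centre of the top face of the white oblong platter, on the turning axis, 37 mm above the counter: 304 mm long (its x) by 130 mm wide, 12 mm thick, half-round ends. Fixed on it are a green box of tabs in the middle (77 x 97 mm, up to 94 mm above the counter), the red post at its +x end and the blue brush pot at its -x end; the frame turns with it.
- post_top (a point): Top centre of the red upright push post, 20 mm in diameter, from the platter's top face (37 mm) up to 103 mm above the counter; 125 mm from the turning axis. Its frame turns with the platter; its x points from the axis to the post.
- brush_pot (a point): Centre of the rim of the blue pot (68 mm across at the rim, rim 132 mm above the counter), which holds a dish brush whose bristle head (48 mm across) reaches 223 mm above the counter; 105 mm from the turning axis, at the other end of the platter from the post. Its frame turns with the platter; its x points from the pot to the axis.
- bowl: Fixed steel washing-up bowl, 210 mm across the rim, 75 mm high; origin at the centre of its underside, on the counter.
- tray: Fixed grey plastic drying tray, open-topped, 210 mm (its x) by 180 mm (its y), walls 5 mm thick and 25 mm high, floor 5 mm above the counter; origin at the centre of its underside.
- tumbler: Loose yellow plastic tumbler, round, without a handle, 64 mm across the rim, a little narrower at the foot, 100 mm high, wall 4 mm, about 120 g; origin at the centre of its underside, z up. It starts on the counter beside the foot, about 145 mm from the turning axis, in the way of the platter's ends.
- soap: Bystander: green soap bottle, 58 mm across, 170 mm high; origin at the centre of its underside.
- mug: Bystander: blue mug, 80 mm across, 90 mm high; origin at the centre of its underside, handle at its +y.
- jar: Bystander: amber jar with a steel cap, 68 mm across, 90 mm high; origin at the centre of its underside.
Not all that is in view belongs to the job. There is more than one size of the tumbler; the job needs the smallest.

How it is judged:
By the outcome, as a careful person would: the job done as asked, in the order asked, and still so for the second after the job is handed in, with the robot touching nothing.
It also fails if it takes over 58 s, if anything falls off the work surface, if the arm or the gripper's body presses on something with over 40 N, if the wrist force passes 120 N, or if a joint passes its speed limit or range.

## Robot

A 6-joint arm with a two-finger parallel gripper is mounted at the origin on the work surface. World frame = base frame: x ahead of the robot, y to its left, z up, the work surface at z = 0. Lengths are in m, angles in rad, forces in N, time in s.
With the tool pointing down it reaches from about 0.275 to 1 m from the base axis. Payload 8.4 kg.
Tool frame: the origin (TCP) lies midway between the tips of the shut fingers; the grasp point (between the pads) lies 19 mm behind it (grip_point_offset is the z of the grasp point in the tool frame, in m); z points along the fingers, y is the line along which they close (so a half turn about z gives the same grasp; the last joint's range is limited). The gripper opens to 85 mm and grips with 20 to 120 N. Pads are 22 mm wide; open, the fingers measure 114 mm over their backs; the gripper's body (76 mm by 85 mm) begins 54 mm behind the grasp point. The pads swing forward as they close: fully open they stand 13 mm farther back than shut.
Start: joints at [1.316, 0.353, 1.633, -0, 1.155, -0.002], TCP at [0.156, 0.605, 0.204] pointing down, gripper open.
Joint ranges: [-2.63, 2.63], [-0.92, 2.1], [0.06, 2.66], [-1.3, 4.44], [0, 2.69], [-3.02, 3.02]. Speed limits (rad/s): [2.22, 2.22, 2.79, 3.14, 3.14, 3.14].

## Interface

Orientations are given as a rotation vector (axis times angle).
In Python, from plant import read_state, capture, calibration, close_job, grip_point_offset gives the robot as it stands.
- The arm moves only by the tool send_rows, never from a script. Its argument "rows" is a list that holds one entry, the list of rows, each a list of 7 numbers: the shift along the tool's x, y, z in m, then the turn, a rotation vector about the tool's x, y, z in rad, then the closure, from 0 (fully open) to 1 (shut). In form: [[[x, y, z, ax, ay, az, gripper], ...]]. A call has exactly 10 rows; each row is the pose to reach, as a shift and turn from the pose commanded when the call began, along the tool's axes at that moment; what a row does not reach only later rows make up. A row lasts 1/10 s, in which the tool goes at most 50 mm and 8.59 degrees, less where a joint would pass 70% of its speed; a pose out of reach is approached as far as the arm can. A call with a gripper value outside its range is refused whole. The fingers move at their own pace and stop on an object; the grip force is fixed at half the most. Time passes only in rows, so rows that repeat a pose let the fingers close, or fill a call up. It gives the time, the measured TCP pose, the force, the opening and the grip force at its end, in the units of the state.
- read_state(): the state, without advancing time (a new reading comes with each control period).
- capture(name): name is "scene" or "side" or "wrist"; returns the picture (384x512x3 uint8, blue, green, red); there is no depth.
- calibration(name): a dict with "intrinsics" (3x3 intrinsics, pixels), "distortion" ([k1, k2, p1, p2, k3] as OpenCV has them; the pictures are not rectified), "world_from_camera" (4x4, takes a point from camera to world coordinates). Camera axes: x right, y up, looking along -z (the intrinsics and any distortion apply to the point x, -y, -z); pixel columns grow to the right and rows downward; lengths in m; the calibration is good to about 2 mm. A picture is of the moment at which its call begins: read the wrist's pose just before it. calibration takes no time and is no camera call; for the wrist camera it gives the pose at the moment of the call.
- close_job(): hands the job in; it is judged then, once.
The state is a dict: "clock": time; "joints": joint angles; "qd": joint speeds; "effort": joint torques, N m; "position": TCP position; "orientation": TCP orientation; "contact_force": force on the tool from outside, world axes, zero at the start; "torque": the same for the moment, N m; "width": opening from 0.0 (shut) to 1.0 (fully open); "gripper_force": force on a finger pad.
Only numpy, scipy, OpenCV 4.12 (cv2) and the standard library are available. Lean on these libraries where they do the work, as an engineer would, in place of code of your own. Each camera call takes 0.05 s, during which the arm holds its last target. There are 200 camera calls.

## Working session

There is one attempt and no reset: what is moved stays moved. The work goes in short steps, Python scripts to look and compute and a tool call to move; the robot and the scene stay as the last step left them, time stands still between calls to the robot, and variables do not carry over. Pictures are saved under pics/ and viewed, at most 10 in all, crops included, and the job is handed in when it is done.

Besides the shell and the picture viewer there is one more tool, called after "Request:" as name(argument=value, ...) on one line, values as JSON. send_rows: Moves the arm, as the interface text tells. Its arguments: {"type":"object","properties":{"rows":{"type":"array","items":{"type":"array","items":{"type":"array","items":{"type":"number"}}}}},"required":["rows"]}

```bash
mkdir -p pics; ls; python3 - <<'E'
from plant import *
import cv2,numpy as np
np.set_printoptions(precision=4,suppress=True)
for n in("scene","side"):
    im=capture(n);cv2.imwrite(f"pics/{n}0.png",im)
    c=calibration(n);print(n,c)
s=read_state();print(s["clock"],s["position"],s["orientation"],grip_point_offset)
E
```

```text
pics
scene {'intrinsics': array([[415.2488,   0.    , 257.6302],
       [  0.    , 415.2488, 191.58  ],
       [  0.    ,   0.    ,   1.    ]]), 'distortion': array([-0.0123,  0.    ,  0.    ,  0.    ,  0.    ]), 'world_from_camera': array([[ 0.1887, -0.7339,  0.6526,  1.2966],
       [ 0.982 ,  0.1442, -0.1218, -0.1029],
       [-0.0047,  0.6638,  0.7479,  0.9421],
       [ 0.    ,  0.    ,  0.    ,  1.    ]])}
side {'intrinsics': array([[482.5257,   0.    , 250.8862],
       [  0.    , 482.5257, 186.1792],
       [  0.    ,   0.    ,   1.    ]]), 'distortion': array([-0.1613,  0.    ,  0.    ,  0.    ,  0.    ]), 'world_from_camera': array([[ 0.9976,  0.0523, -0.0449,  0.5075],
       [-0.0666,  0.5644, -0.8228, -0.9281],
       [-0.0177,  0.8239,  0.5665,  0.7646],
       [ 0.    ,  0.    ,  0.    ,  1.    ]])}
0.1 [0.1562 0.6047 0.2035] [-0.396  -3.1164  0.0019] -0.0187
```

View pics/scene0.png

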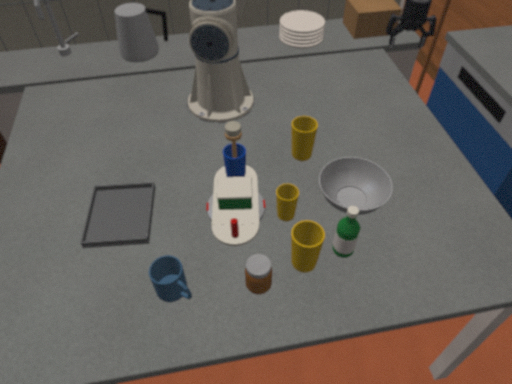

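View pics/side0.png

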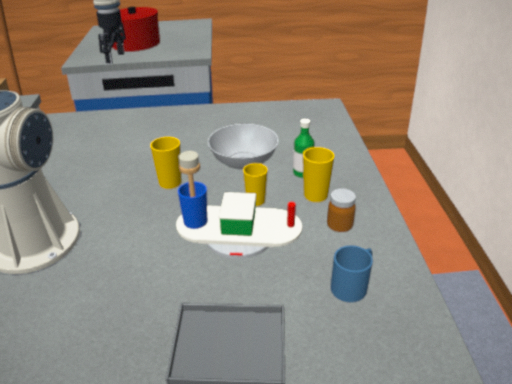

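Scene view: the small tumbler is at (287,202), the tray at (120,214), the post at (235,228), the pot at (235,160), the bowl at (355,185), and the red marks at (209,206) and (264,206). Side view: the tumbler is at (256,185), the tray at (230,343), and the post at (291,214). The post points to +x, the bowl is on the +y side and the tray on the −y side. To bring the pot round to the bowl, the platter turns clockwise, so I push the post toward −y.

```bash
cat > h.py <<'E'
from plant import *
import cv2,numpy as np
from scipy.optimize import least_squares
np.set_printoptions(precision=4,suppress=True)
def rays(c,px):
    p=cv2.undistortPoints(np.array(px,float).reshape(-1,1,2),c["intrinsics"],c["distortion"])[:,0]
    T=c["world_from_camera"]; d=np.c_[p[:,0],-p[:,1],-np.ones(len(p))]@T[:3,:3].T
    return T[:3,3],d/np.linalg.norm(d,axis=1)[:,None]
def plane(c,px,z):
    o,d=rays(c,px); return o+d*((z-o[2])/d[:,2])[:,None]
def tri(cs,pxs):
    A=np.zeros((3,3));b=np.zeros(3);R=[]
    for c,p in zip(cs,pxs):
        o,d=rays(c,[p]);P=np.eye(3)-np.outer(d[0],d[0]);A+=P;b+=P@o;R.append((P,o))
    x=np.linalg.solve(A,b);return x,[np.linalg.norm(P@(x-o)) for P,o in R]
def blobs(im,lo,hi,amin=15):
    m=cv2.inRange(cv2.cvtColor(im,cv2.COLOR_BGR2HSV),lo,hi)
    cn=cv2.findContours(m,cv2.RETR_EXTERNAL,cv2.CHAIN_APPROX_NONE)[0]
    return [k[:,0] for k in cn if cv2.contourArea(k)>=amin]
def edge(k,low):
    v=k[:,1].max() if low else k[:,1].min()
    s=k[k[:,1]==v]; return [s[:,0].mean(),v+(.5 if low else -.5)]
def circ(cs,pxs,r,low):
    # centre x,y and height of a level circle whose far (near) edge is seen at pxs
    def f(q):
        e=[]
        for c,p in zip(cs,pxs):
            g=plane(c,[p],q[2])[0,:2];v=c["world_from_camera"][:2,2];v=v/np.linalg.norm(v)
            e+=list(g+(-v if low else v)*r-q[:2])
        return e
    s=least_squares(f,[.5,0,.05]);return s.x,s.fun
E
python3 - <<'E'
from h import *
ims={n:cv2.imread(f"pics/{n}0.png") for n in("scene","side")}
C={n:calibration(n) for n in ims};cs=[C["scene"],C["side"]]
tum={}
for n,im in ims.items():
    print(n)
    for nm,lo,hi,a in(("yel",(20,150,80),(32,255,255),100),("red",(0,150,80),(5,255,255),8),("blue",(110,150,50),(130,255,255),60),("green",(55,150,30),(85,255,255),60),("white",(0,0,190),(60,60,255),300)):
        for k in blobs(im,lo,hi,a):
            x,y,w,h=cv2.boundingRect(k)
            print(nm,x,y,w,h,k.mean(0))
            if nm=="yel" and abs(x+w/2-(287 if n=="scene" else 256))<12 and abs(y+h/2-(202 if n=="scene" else 185))<12: tum[n]=k
t=[tum["scene"],tum["side"]]
print("rim",circ(cs,[edge(k,0) for k in t],.032,0))
print("foot",circ(cs,[edge(k,1) for k in t],.026,1))
print("mid",tri(cs,[k.mean(0) for k in t]))
# tray corners by eye, refined
for n,pts in(("scene",[(95,187),(155,185),(153,242),(84,247)]),("side",[(182,306),(284,306),(284,383),(171,383)])):
    print(n,"tray",plane(C[n],pts,.025))
    g=cv2.cvtColor(ims[n],cv2.COLOR_BGR2GRAY)
    x0,y0,x1,y1=(75,175,165,255) if n=="scene" else (160,295,295,384)
    cv2.imwrite(f"pics/tray_{n}.png",cv2.resize(cv2.convertScaleAbs(ims[n][y0:y1,x0:x1],alpha=1.6),None,fx=5,fy=5,interpolation=cv2.INTER_CUBIC))
print("marks",plane(C["scene"],[(209,206),(264,206)],.02))
E
```

```text
scene
yel 291 221 34 51 [305.8016 244.754 ]
yel 276 184 23 36 [286.3977 201.1477]
yel 292 117 26 43 [302.8624 136.6972]
red 231 219 6 9 [233.8333 223.1667]
blue 226 145 19 30 [237.0376 163.2331]
green 338 218 21 21 [348.4265 228.5588]
green 220 200 30 8 [233.134  204.0206]
white 213 167 45 76 [234.9815 202.3889]
white 281 11 43 19 [301.7912  20.7473]
side
yel 243 163 24 43 [255.7027 182.5495]
yel 303 147 31 55 [316.617  172.7092]
yel 150 137 31 52 [166.6439 160.9773]
red 288 202 7 25 [290.7037 213.537 ]
red 120 7 38 44 [137.8025  26.7284]
green 221 220 32 15 [236.2651 226.5422]
green 295 129 19 24 [303.2034 140.5424]
white 0 215 78 56 [ 41.1909 250.6556]
white 176 192 127 55 [239.2445 223.4607]
white 408 3 104 283 [473.3719 111.9637]
rim (array([0.5795, 0.1109, 0.1011]), array([ 0.0006, -0.0005, -0.0006,  0.0005]))
foot (array([0.5764, 0.1115, 0.0056]), array([-0.0026,  0.002 ,  0.0026, -0.002 ]))
mid (array([0.5769, 0.1126, 0.059 ]), [np.float64(0.0002631286761954477), np.float64(0.0002631286761952796)])
scene tray [[ 0.3845 -0.4281  0.025 ]
 [ 0.4111 -0.2509  0.025 ]
 [ 0.6194 -0.2619  0.025 ]
 [ 0.6006 -0.4425  0.025 ]]
side tray [[ 0.3994 -0.2661  0.025 ]
 [ 0.6039 -0.2821  0.025 ]
 [ 0.5831 -0.458   0.025 ]
 [ 0.3873 -0.4443  0.025 ]]
marks [[ 0.5196 -0.1008  0.02  ]
 [ 0.5501  0.0548  0.02  ]]
```

View pics/tray_scene.png

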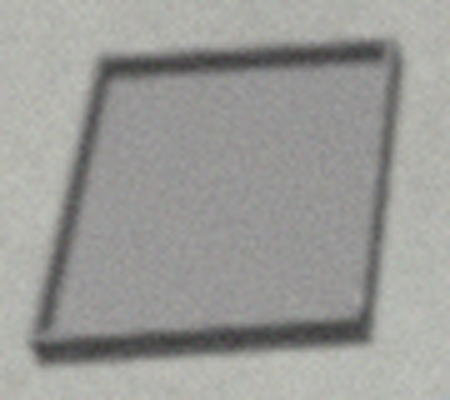

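View pics/tray_side.png

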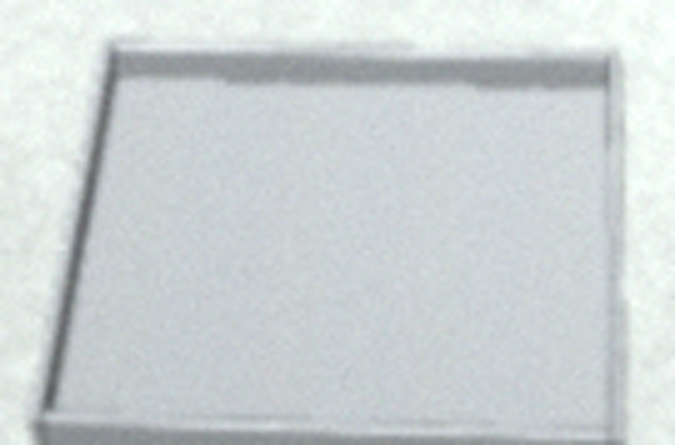

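The crops give the tray rim corners. Scene: (95.6,186.6), (155,183.8), (149,240), (82,243). Side: (182,304), (284,305.4), (283,381.4), (167.6,378.6). The tumbler rim comes out at 0.101 m, which matches its stated 100 mm height.

```bash
python3 - <<'E'
from h import *
C={n:calibration(n) for n in("scene","side")};cs=[C["scene"],C["side"]]
S=[(95.6,186.6),(155,183.8),(149,240),(82,243)];D=[(167.6,378.6),(182,304),(284,305.4),(283,381.4)]
T=[]
for a,b in zip(S,D): x,e=tri(cs,[a,b]);T.append(x);print("corner",x,e[0])
T=np.array(T);print("tray",T.mean(0),"sides",[np.linalg.norm(T[i]-T[i-1]) for i in range(4)],"yaw",np.arctan2(*(T[2]-T[1])[[1,0]]))
ims={n:cv2.imread(f"pics/{n}0.png") for n in C}
r=[];w=[]
for n in C:
    k=[k for k in blobs(ims[n],(0,150,80),(5,255,255),8) if k[:,1].min()>190][0];r.append(edge(k,0));
print("posttop",tri(cs,r))
print("marks",tri(cs,[(209,206),(236,254)]))
k=[k for k in blobs(ims["scene"],(0,0,190),(60,60,255),300) if k[:,1].min()>100][0]
print("brush head top", tri(cs,[(233,124),(189,152)]), "pot rim",tri(cs,[(235,149),(194,186)]))
print("bowl",plane(C["scene"],[(320,185),(392,185),(355,160),(355,210)],.075))
print("others rim: yelA",tri(cs,[(304,121),(166,141)]),"yelB",tri(cs,[(307,228),(318,151)]),"soap",tri(cs,[(353,208),(305,122)]))
s=read_state();from scipy.spatial.transform import Rotation as R
M=R.from_rotvec(s["orientation"]).as_matrix();print(M);print("toTum tool:",M.T@(np.array([.578,.112,.25])-s["position"]))
E
```

```text
corner [ 0.3785 -0.4293  0.0186] 0.0015209934330191344
corner [ 0.3977 -0.2524  0.016 ] 0.0002628403458594891
corner [ 0.6051 -0.2737  0.0173] 4.557757151150192e-05
corner [ 0.5822 -0.451   0.0195] 9.6103010880377e-05
tray [ 0.4909 -0.3516  0.0178] sides [np.float64(0.20484881339186445), np.float64(0.17800476769952148), np.float64(0.20846672100126515), np.float64(0.17873676581668674)] yaw -0.1027341341669474
posttop (array([ 0.6469, -0.0446,  0.108 ]), [np.float64(0.00011780299418450213), np.float64(0.00011780299418451959)])
marks (array([ 0.5136, -0.1018,  0.0103]), [np.float64(0.0019090439169744235), np.float64(0.0019090439169744504)])
brush head top (array([ 0.4232, -0.0058,  0.2292]), [np.float64(0.00027911387041115536), np.float64(0.0002791138704112213)]) pot rim (array([ 0.4259, -0.0053,  0.1391]), [np.float64(0.0010327822124985356), np.float64(0.0010327822124986544)])
bowl [[0.5496 0.2162 0.075 ]
 [0.5889 0.4161 0.075 ]
 [0.4721 0.348  0.075 ]
 [0.6554 0.2823 0.075 ]]
others rim: yelA (array([0.3426, 0.2197, 0.1383]), [np.float64(0.001745066251898536), np.float64(0.0017450662518985372)]) yelB (array([0.737 , 0.1202, 0.142 ]), [np.float64(0.0013970778262555265), np.float64(0.00139707782625556)]) soap (array([0.7203, 0.2363, 0.1679]), [np.float64(0.002803273070757566), np.float64(0.002803273070757748)])
[[-0.9682  0.2501 -0.0003]
 [ 0.2501  0.9682 -0.0012]
 [ 0.     -0.0013 -1.    ]]
toTum tool: [-0.5316 -0.3716 -0.046 ]
```

Request:
send_rows(rows=[[[-0.02,-0.014,-0.03,0,0,0,0],[-0.05,-0.035,-0.046,0,0,0,0],[-0.085,-0.06,-0.046,0,0,0,0],[-0.12,-0.084,-0.046,0,0,0,0],[-0.155,-0.108,-0.046,0,0,0,0],[-0.19,-0.133,-0.046,0,0,0,0],[-0.225,-0.157,-0.046,0,0,0,0],[-0.26,-0.182,-0.046,0,0,0,0],[-0.295,-0.206,-0.046,0,0,0,0],[-0.33,-0.231,-0.046,0,0,0,0]]])

```text
clock: 1.1
position: [0.4188, 0.2974, 0.2501]
orientation: [-0.396, -3.116, 0.0]
contact_force: [0.2, 0.9, -0.4]
width: 0.997
gripper_force: 0.0
```

Request:
send_rows(rows=[[[-0.035,-0.024,0,0,0,0,0],[-0.07,-0.049,0,0,0,0,0],[-0.105,-0.073,0,0,0,0,0],[-0.14,-0.098,0,0,0,0,0],[-0.17,-0.119,0,0,0,0,0],[-0.19,-0.133,0,0,0,0,0],[-0.2016,-0.1406,0,0,0,0,0],[-0.2016,-0.1406,0,0,0,0,0],[-0.2016,-0.1406,0,0,0,0,0],[-0.2016,-0.1406,0,0,0,0,0]]])

```text
clock: 2.1
position: [0.5773, 0.1134, 0.2501]
orientation: [-0.394, -3.116, -0.0]
contact_force: [-0.6, 0.3, 0.3]
width: 1.0
gripper_force: 0.0
```

```bash
python3 - <<'E'
from h import *
s=read_state();print(s["clock"],s["position"],s["orientation"],s["contact_force"],s["joints"])
c=calibration("wrist");im=capture("wrist");cv2.imwrite("pics/w1.png",im);print(c)
for k in blobs(im,(20,150,80),(32,255,255),100):
    print(cv2.boundingRect(k),cv2.fitEllipse(k))
E
```

```text
2.1 [0.5773 0.1134 0.2501] [-0.3944 -3.1162 -0.0003] [-0.6039  0.2526  0.3395] [ 0.1913  0.2559  1.6631  0.0004  1.223  -1.1279]
{'intrinsics': array([[310.8127,   0.    , 254.6595],
       [  0.    , 310.8127, 194.7936],
       [  0.    ,   0.    ,   1.    ]]), 'distortion': array([-0.0672,  0.    ,  0.    ,  0.    ,  0.    ]), 'world_from_camera': array([[ 0.2499, -0.9332, -0.2582,  0.5123],
       [ 0.9683,  0.2412,  0.0653,  0.1299],
       [ 0.0013, -0.2664,  0.9639,  0.4198],
       [ 0.    ,  0.    ,  0.    ,  1.    ]])}
(264, 245, 74, 96) ((296.8044128417969, 296.0572814941406), (70.12126159667969, 98.07670593261719), 161.1226043701172)
(226, 142, 60, 61) ((255.297607421875, 172.70347595214844), (58.54164123535156, 59.467926025390625), 163.79653930664062)
```

View pics/w1.png

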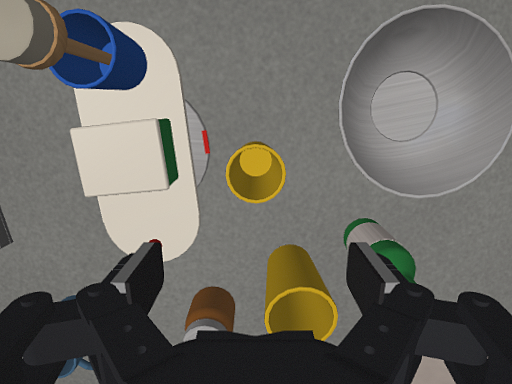

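The wrist view shows the tumbler rim centred at about (255.5,172.7), between the fingers. The platter edge, the bowl and the soap are all clear of them.

```bash
python3 - <<'E'
from h import *
from scipy.spatial.transform import Rotation as R
c=calibration("wrist");s=read_state()
p=plane(c,[(255.5,172.7),(226,172.7),(285.5,172.7)],.101);print(p,np.linalg.norm(p[1]-p[2]))
M=R.from_rotvec(s["orientation"]).as_matrix();print(M.T@(p[0]*[1,1,0]+[0,0,.046]-s["position"]))
E
```

```text
[[0.5749 0.1151 0.101 ]
 [0.5672 0.0853 0.101 ]
 [0.5827 0.1455 0.101 ]] 0.06216713463730137
[0.0027 0.001  0.2043]
```

Request:
send_rows(rows=[[[0.002,0.001,0.03,0,0,0,0],[0.002,0.001,0.065,0,0,0,0],[0.002,0.001,0.1,0,0,0,0],[0.002,0.001,0.135,0,0,0,0],[0.002,0.001,0.165,0,0,0,0],[0.002,0.001,0.185,0,0,0,0],[0.002,0.001,0.197,0,0,0,0],[0.002,0.001,0.204,0,0,0,0],[0.002,0.001,0.204,0,0,0,0],[0.002,0.001,0.204,0,0,0,0]]])

```text
clock: 3.15
position: [0.577, 0.1142, 0.0471]
orientation: [0.396, 3.115, 0.001]
contact_force: [0.0, -0.3, -0.5]
width: 1.001
gripper_force: 0.0
```

Request:
send_rows(rows=[[[0,0,0,0,0,0,0.1],[0,0,0,0,0,0,0.2],[0,0,0,0,0,0,0.3],[0,0,0,0,0,0,0.4],[0,0,0,0,0,0,0.5],[0,0,0,0,0,0,0.5],[0,0,0,0,0,0,0.5],[0,0,0,0,0,0,0.5],[0,0,0,0,0,0,0.5],[0,0,0,0,0,0,0.5]]])

```text
clock: 4.15
position: [0.5773, 0.1139, 0.0478]
orientation: [0.396, 3.115, 0.001]
contact_force: [-2.4, -1.0, 11.2]
width: 0.729
gripper_force: 62.9
```

Request:
send_rows(rows=[[[0,0,-0.01,0,0,0,0.5],[0,0,-0.03,0,0,0,0.5],[0,0,-0.06,0,0,0,0.5],[0,0,-0.09,0,0,0,0.5],[0,0,-0.12,0,0,0,0.5],[0,0,-0.15,0,0,0,0.5],[0,0,-0.175,0,0,0,0.5],[0,0,-0.19,0,0,0,0.5],[0,0,-0.2,0,0,0,0.5],[0,0,-0.2,0,0,0,0.5]]])

```text
clock: 5.15
position: [0.5768, 0.1139, 0.2471]
orientation: [0.396, 3.115, 0.001]
contact_force: [-0.3, -0.0, -0.7]
width: 0.726
gripper_force: 65.6
```

```bash
python3 - <<'E'
from h import *
from scipy.spatial.transform import Rotation as R
s=read_state();print(s["clock"],s["position"],s["contact_force"],s["width"],s["gripper_force"])
M=R.from_rotvec(s["orientation"]).as_matrix()
for t in ([.58,-.12,s["position"][2]],[.491,-.352,s["position"][2]]):print(M.T@(np.array(t)-s["position"]))
C=[calibration(n) for n in("scene","side")];K=[]
for n,u in(("scene",0),("side",1)):
    im=capture(n);cv2.imwrite(f"pics/{n}1.png",im)
    for k in blobs(im,(20,150,80),(32,255,255),40):print(n,cv2.boundingRect(k),edge(k,1))
E
```

```text
5.15 [0.5768 0.1139 0.2471] [-0.2972 -0.0186 -0.7493] 0.7262313015133984 65.57988256216049
[-0.0616 -0.2257 -0.0001]
[-0.0335 -0.4726 -0.0003]
scene (292, 221, 33, 51) [np.float64(304.0), np.float64(271.5)]
scene (278, 121, 37, 51) [np.float64(290.3333333333333), np.float64(171.5)]
side (303, 147, 31, 55) [np.float64(316.0), np.float64(201.5)]
side (150, 137, 31, 52) [np.float64(168.0), np.float64(188.5)]
side (240, 92, 28, 48) [np.float64(253.5), np.float64(139.5)]
```

Request:
send_rows(rows=[[[-0.005,-0.01,0,0,0,0,0.5],[-0.015,-0.03,0,0,0,0,0.5],[-0.025,-0.06,0,0,0,0,0.5],[-0.035,-0.09,0,0,0,0,0.5],[-0.045,-0.125,0,0,0,0,0.5],[-0.05,-0.16,0,0,0,0,0.5],[-0.055,-0.195,0,0,0,0,0.5],[-0.06,-0.23,0,0,0,0,0.5],[-0.06,-0.265,0,0,0,0,0.5],[-0.055,-0.3,0,0,0,0,0.5]]])

```text
clock: 6.25
position: [0.5538, -0.1925, 0.2449]
orientation: [-0.396, -3.115, -0.0]
contact_force: [0.2, -0.5, -1.0]
width: 0.728
gripper_force: 65.6
```

Request:
send_rows(rows=[[[0.004,-0.035,0,0,0,0,0.5],[0.008,-0.07,0,0,0,0,0.5],[0.012,-0.1,0,0,0,0,0.5],[0.016,-0.13,0,0,0,0,0.5],[0.02,-0.155,0,0,0,0,0.5],[0.022,-0.168,0,0,0,0,0.5],[0.022,-0.173,0,0,0,0,0.5],[0.022,-0.173,0,0,0,0,0.5],[0.022,-0.173,0,0,0,0,0.5],[0.022,-0.173,0,0,0,0,0.5]]])

```text
clock: 7.25
position: [0.4905, -0.3514, 0.2461]
orientation: [-0.394, -3.117, -0.0]
contact_force: [-0.2, 0.4, -1.6]
width: 0.726
gripper_force: 65.6
```

Request:
send_rows(rows=[[[0,0,0.02,0,0,0,0.5],[0,0,0.045,0,0,0,0.5],[0,0,0.075,0,0,0,0.5],[0,0,0.105,0,0,0,0.5],[0,0,0.13,0,0,0,0.5],[0,0,0.15,0,0,0,0.5],[0,0,0.163,0,0,0,0.5],[0,0,0.17,0,0,0,0.5],[0,0,0.17,0,0,0,0.5],[0,0,0.17,0,0,0,0.5]]])

```text
clock: 8.25
position: [0.4907, -0.3526, 0.077]
orientation: [0.396, 3.115, -0.001]
contact_force: [0.2, -1.1, -1.9]
width: 0.726
gripper_force: 65.6
```

```bash
python3 - <<'E'
from h import *
s=read_state();print(s["clock"],s["position"],s["contact_force"],s["width"])
cs=[calibration(n) for n in("scene","side")];K=[];o=[]
for n in("scene","side"):
    im=capture(n);o.append(cv2.resize(im[150:384,50:350],None,fx=1.33,fy=1.33))
    for k in blobs(im,(20,150,80),(32,255,255),40):
        b=cv2.boundingRect(k);print(n,b)
        if (n=="scene" and b[0]<200) or (n=="side" and b[1]>220):K.append(edge(k,1))
cv2.imwrite("pics/place.png",np.hstack(o))
if len(K)==2:print(circ(cs,K,.026,1))
E
```

```text
8.25 [ 0.4907 -0.3526  0.077 ] [ 0.1774 -1.1422 -1.8742] 0.7261014890414071
scene (292, 221, 33, 51)
scene (97, 178, 31, 37)
scene (292, 116, 25, 44)
side (211, 288, 33, 60)
side (154, 160, 23, 29)
side (303, 147, 31, 55)
(array([ 0.4877, -0.3519,  0.0318]), array([-0.002 ,  0.0016,  0.002 , -0.0016]))
```

View pics/place.png

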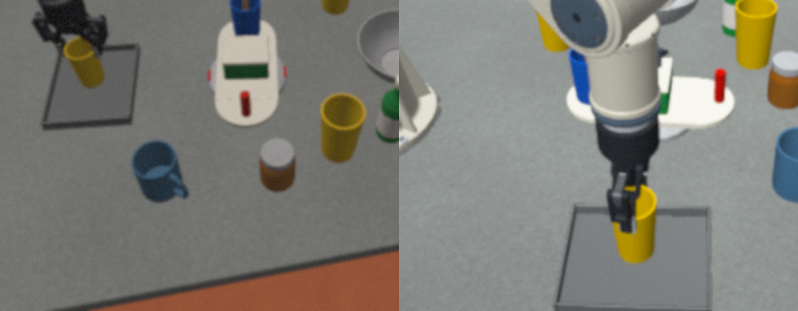

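The tumbler hangs upright over the middle of the tray, with its foot about 29 mm above counter level. I'll lower it slowly.

Request:
send_rows(rows=[[[0,0,0.005,0,0,0,0.5],[0,0,0.01,0,0,0,0.5],[0,0,0.014,0,0,0,0.5],[0,0,0.017,0,0,0,0.5],[0,0,0.019,0,0,0,0.5],[0,0,0.0205,0,0,0,0.5],[0,0,0.0215,0,0,0,0.5],[0,0,0.0225,0,0,0,0.5],[0,0,0.0225,0,0,0,0.5],[0,0,0.0225,0,0,0,0.5]]])

```text
clock: 9.35
position: [0.4901, -0.3524, 0.0538]
orientation: [0.396, 3.116, -0.0]
contact_force: [-0.4, 0.1, -0.3]
width: 0.725
gripper_force: 65.6
```

Request:
send_rows(rows=[[[0,0,0.0003,0,0,0,0.5],[0,0,0.0006,0,0,0,0.5],[0,0,0.0009,0,0,0,0.5],[0,0,0.0012,0,0,0,0.5],[0,0,0.0015,0,0,0,0.5],[0,0,0.0015,0,0,0,0.5],[0,0,0.0015,0,0,0,0.5],[0,0,0.0015,0,0,0,0.5],[0,0,0.0015,0,0,0,0.5],[0,0,0.0015,0,0,0,0.5]]])

```text
clock: 10.35
position: [0.4904, -0.3525, 0.0529]
orientation: [0.396, 3.116, -0.0]
contact_force: [-0.1, 2.1, 5.6]
width: 0.727
gripper_force: 66.3
```

Contact at about 5.6 N, so the tumbler is standing on the tray floor. I'll release it gradually.

Request:
send_rows(rows=[[[0,0,0,0,0,0,0.26],[0,0,0,0,0,0,0.24],[0,0,0,0,0,0,0.22],[0,0,0,0,0,0,0.2],[0,0,0,0,0,0,0.15],[0,0,0,0,0,0,0.1],[0,0,0,0,0,0,0.05],[0,0,0,0,0,0,0],[0,0,0,0,0,0,0],[0,0,0,0,0,0,0]]])

```text
clock: 11.35
position: [0.49, -0.3524, 0.0522]
orientation: [0.396, 3.116, -0.0]
contact_force: [0.3, 0.5, 0.5]
width: 1.0
gripper_force: 0.0
```

Request:
send_rows(rows=[[[0,0,-0.01,0,0,0,0],[0,0,-0.025,0,0,0,0],[0,0,-0.045,0,0,0,0],[0,0,-0.07,0,0,0,0],[0,0,-0.1,0,0,0,0],[0,0,-0.13,0,0,0,0],[0,0,-0.16,0,0,0,0],[0,0,-0.185,0,0,0,0],[0,0,-0.2,0,0,0,0],[0,0,-0.2,0,0,0,0]]])

```text
clock: 12.35
position: [0.4911, -0.3531, 0.2553]
orientation: [0.396, 3.112, -0.004]
contact_force: [1.1, -0.3, 0.5]
width: 0.995
gripper_force: 0.0
```

```bash
python3 - <<'E'
from h import *
from scipy.spatial.transform import Rotation as R
s=read_state();print(s["clock"],s["position"],s["contact_force"],s["width"],s["joints"])
cs=[calibration(n) for n in("scene","side")];K=[];L=[]
for n in("scene","side"):
    im=capture(n);cv2.imwrite(f"pics/{n}2.png",im)
    for k in blobs(im,(20,150,80),(32,255,255),40):
        b=cv2.boundingRect(k);print(n,b)
        if (n=="scene" and b[0]<200) or (n=="side" and b[1]>220):K.append(edge(k,1));L.append(edge(k,0))
if len(K)==2:print(circ(cs,K,.026,1),circ(cs,L,.032,0))
# post push geometry
A=np.array([.524,-.0227]);th=-.175;M=R.from_rotvec(s["orientation"]).as_matrix()
for a in(.45,.2,-.2,-.5,-.8,-1.1,-1.35):
    q=A+.125*np.array([np.cos(th+a),np.sin(th+a)]);print(a,q,(M.T@(np.r_[q,.25]-s["position"])))
E
```

```text
12.35 [ 0.4911 -0.3531  0.2553] [ 1.066  -0.3105  0.4851] 0.9952443140128501 [-0.6259  0.2753  1.6256  0.      1.2358 -1.9439]
scene (292, 221, 33, 50)
scene (102, 184, 28, 36)
scene (292, 116, 26, 44)
side (208, 298, 36, 58)
side (303, 147, 31, 55)
side (150, 137, 31, 52)
(array([ 0.4856, -0.3512,  0.0064]), array([-0.0018,  0.0015,  0.0018, -0.0015])) (array([ 0.4898, -0.3518,  0.1016]), array([-0.0001,  0.0001,  0.0001, -0.0001]))
0.45 [0.6443 0.0112] [-0.0572  0.3911  0.0049]
0.2 [ 0.649  -0.0196] [-0.0694  0.3624  0.005 ]
-0.2 [ 0.6403 -0.0685] [-0.0733  0.3129  0.0051]
-0.5 [ 0.6216 -0.1008] [-0.0632  0.2769  0.0051]
-0.8 [ 0.5941 -0.1262] [-0.043   0.2455  0.0051]
-1.1 [ 0.5604 -0.1423] [-0.0144  0.2215  0.005 ]
-1.35 [ 0.5297 -0.1476] [0.014  0.2087 0.0049]
```

The tumbler stands upright in the tray at (0.490,−0.352), with its rim at 0.1016 m. Next I shut the fingers and go to the +y side of the post.

Request:
send_rows(rows=[[[-0.003,0.01,0,0,0,0,1],[-0.006,0.035,0,0,0,0,1],[-0.012,0.075,0,0,0,0,1],[-0.018,0.115,0,0,0,0,1],[-0.024,0.155,0,0,0,0,1],[-0.03,0.195,0,0,0,0,1],[-0.036,0.235,0,0,0,0,1],[-0.042,0.275,0,0,0,0,1],[-0.048,0.315,0,0,0,0,1],[-0.053,0.35,0,0,0,0,1]]])

```text
clock: 13.45
position: [0.6288, -0.0239, 0.2505]
orientation: [-0.395, -3.114, -0.0]
contact_force: [-0.7, -0.5, -0.9]
width: -0.0
gripper_force: 0.0
```

Request:
send_rows(rows=[[[-0.003,0.025,0,0,0,0,1],[-0.005,0.038,0,0,0,0,1],[-0.005,0.041,0,0,0,0,1],[-0.005,0.041,0,0,0,0,1],[-0.005,0.041,0.02,0,0,0,1],[-0.005,0.041,0.05,0,0,0,1],[-0.005,0.041,0.08,0,0,0,1],[-0.005,0.041,0.1,0,0,0,1],[-0.005,0.041,0.11,0,0,0,1],[-0.005,0.041,0.11,0,0,0,1]]])

```text
clock: 14.45
position: [0.6429, 0.0106, 0.141]
orientation: [-0.398, -3.114, 0.001]
contact_force: [0.3, -0.5, 1.2]
width: 0.001
gripper_force: 0.0
```

```bash
python3 - <<'E'
from h import *
s=read_state();print(s["clock"],s["position"],s["orientation"],s["contact_force"],s["width"])
o=[]
for n,(x,y) in(("scene",(150,100)),("side",(150,110))):
    im=capture(n);o.append(cv2.resize(im[y:y+190,x:x+200],None,fx=2,fy=2,interpolation=cv2.INTER_CUBIC))
cv2.imwrite("pics/push0.png",np.hstack(o))
E
```

```text
14.45 [0.6429 0.0106 0.141 ] [-0.3976 -3.1139  0.0008] [ 0.3143 -0.527   1.2122] 0.00112413090123169
```

View pics/push0.png

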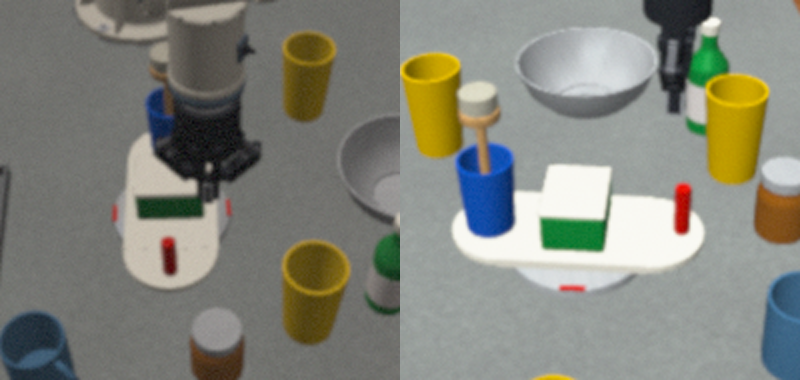

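The closed fingers are on the +y side of the post, clear of everything. I'll descend and push along the arc.

Request:
send_rows(rows=[[[0,0,0.015,0,0,0,1],[0,0,0.035,0,0,0,1],[0,0,0.055,0,0,0,1],[0,0,0.07,0,0,0,1],[0,0,0.078,0,0,0,1],[0,0,0.08,0,0,0,1],[-0.006,-0.008,0.08,0,0,0,1],[-0.01,-0.016,0.08,0,0,0,1],[-0.012,-0.024,0.08,0,0,0,1],[-0.012,-0.029,0.08,0,0,0,1]]])

```text
clock: 15.55
position: [0.649, -0.0206, 0.0628]
orientation: [0.397, 3.115, 0.0]
contact_force: [1.8, 1.4, 0.7]
width: -0.003
gripper_force: 0.7
```

Request:
send_rows(rows=[[[-0.002,-0.006,0,0,0,0,1],[-0.003,-0.012,0,0,0,0,1],[-0.004,-0.018,0,0,0,0,1],[-0.004,-0.025,0,0,0,0,1],[-0.004,-0.032,0,0,0,0,1],[-0.004,-0.04,0,0,0,0,1],[-0.004,-0.05,0,0,0,0,1],[-0.002,-0.06,0,0,0,0,1],[0.001,-0.069,0,0,0,0,1],[0.004,-0.078,0,0,0,0,1]]])

```text
clock: 16.55
position: [0.6237, -0.0939, 0.0617]
orientation: [-0.396, -3.115, -0.001]
contact_force: [-0.8, 4.6, 0.3]
width: -0.002
gripper_force: 2.1
```

```bash
python3 - <<'E'
from h import *
s=read_state();print(s["clock"],s["position"],s["contact_force"])
o=[]
for n,(x,y) in(("scene",(150,100)),("side",(150,110))):
    im=capture(n);o.append(cv2.resize(im[y:y+190,x:x+200],None,fx=2,fy=2,interpolation=cv2.INTER_CUBIC))
cv2.imwrite("pics/push1.png",np.hstack(o))
E
```

```text
16.55 [ 0.6237 -0.0939  0.0617] [-0.8194  4.6261  0.2921]
```

View pics/push1.png

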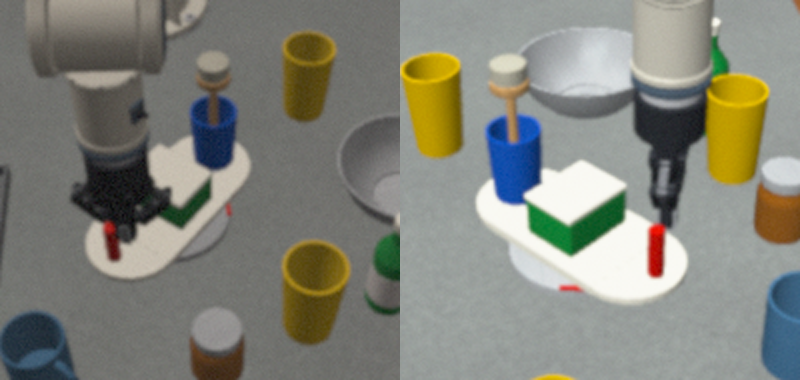

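The platter is about −0.6 rad round, with the post against the finger. I'll carry on along the arc.

Request:
send_rows(rows=[[[0.005,-0.01,0,0,0,0,1],[0.01,-0.02,0,0,0,0,1],[0.016,-0.03,0,0,0,0,1],[0.022,-0.039,0,0,0,0,1],[0.031,-0.048,0,0,0,0,1],[0.04,-0.055,0,0,0,0,1],[0.05,-0.062,0,0,0,0,1],[0.058,-0.067,0,0,0,0,1],[0.066,-0.071,0,0,0,0,1],[0.072,-0.073,0,0,0,0,1]]])

```text
clock: 17.65
position: [0.5362, -0.1467, 0.0622]
orientation: [-0.396, -3.116, -0.0]
contact_force: [-0.4, 0.3, -0.3]
width: 0.001
gripper_force: 0.0
```

```bash
python3 - <<'E'
from h import *
s=read_state();print(s["clock"],s["position"],s["contact_force"])
C={n:calibration(n) for n in("scene","side")};o=[];r=[];g=[]
for n,(x,y) in(("scene",(150,100)),("side",(150,110))):
    im=capture(n);o.append(cv2.resize(im[y:y+190,x:x+200],None,fx=2,fy=2,interpolation=cv2.INTER_CUBIC))
    for k in blobs(im,(0,150,60),(5,255,255),5):
        if k[:,1].min()>150:print(n,cv2.boundingRect(k),edge(k,0))
    for k in blobs(im,(110,150,50),(130,255,255),60):print(n,"blue",cv2.boundingRect(k))
cv2.imwrite("pics/push2.png",np.hstack(o))
E
```

```text
17.65 [ 0.5362 -0.1467  0.0622] [-0.3907  0.3374 -0.2992]
scene blue (262, 180, 19, 23)
side (231, 235, 8, 26) [np.float64(234.5), np.float64(234.5)]
```

View pics/push2.png

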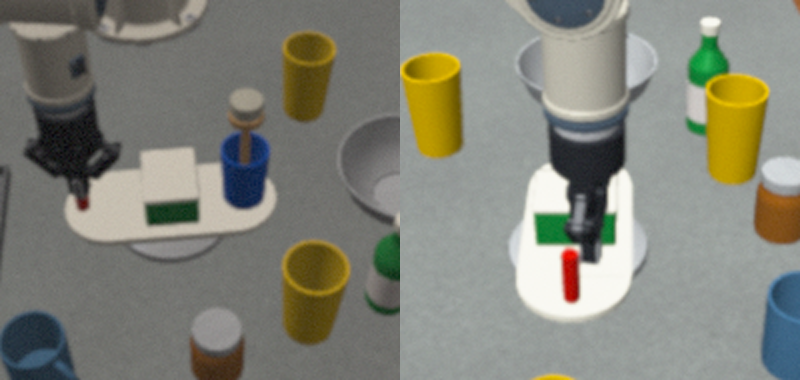

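The platter has snapped round into the notch: zero force on the finger, pot facing the bowl. I'll back off and rise.

Request:
send_rows(rows=[[[-0.006,0.002,0,0,0,0,1],[-0.012,0.003,0,0,0,0,1],[-0.015,0.003,-0.01,0,0,0,1],[-0.015,0.003,-0.035,0,0,0,1],[-0.015,0.003,-0.07,0,0,0,1],[-0.015,0.003,-0.11,0,0,0,1],[-0.015,0.003,-0.15,0,0,0,1],[-0.015,0.003,-0.18,0,0,0,1],[-0.015,0.003,-0.2,0,0,0,1],[-0.015,0.003,-0.2,0,0,0,1]]])

```text
clock: 18.75
position: [0.5545, -0.1478, 0.2663]
orientation: [0.395, 3.11, -0.001]
contact_force: [-0.4, -0.8, -0.3]
width: -0.001
gripper_force: 0.0
```

```bash
python3 - <<'E'
from h import *
s=read_state();print(s["clock"],s["position"],s["contact_force"])
cs=[calibration(n) for n in("scene","side")];r=[];K=[];L=[]
for n in("scene","side"):
    im=capture(n);cv2.imwrite(f"pics/{n}3.png",im)
    k=[k for k in blobs(im,(0,150,60),(5,255,255),5) if k[:,1].min()>190]
    k=[q for q in k if cv2.boundingRect(q)[3]>5];print([cv2.boundingRect(q) for q in k])
    if k:r.append(edge(k[0],0))
    for k in blobs(im,(20,150,80),(32,255,255),40):
        b=cv2.boundingRect(k);print(n,b)
        if (n=="scene" and b[0]<200) or (n=="side" and b[1]>220):K.append(edge(k,1));L.append(edge(k,0))
print(circ(cs,K,.026,1)[0],circ(cs,L,.032,0)[0])
if len(r)==2:
    p=tri(cs,r);print(p,"angle",np.arctan2(p[0][1]+.0227,p[0][0]-.524)+.175)
E
```

```text
18.75 [ 0.5545 -0.1478  0.2663] [-0.376  -0.7683 -0.259 ]
[]
scene (292, 221, 33, 51)
scene (102, 184, 28, 36)
scene (292, 117, 25, 43)
[(231, 235, 8, 26)]
side (208, 298, 36, 58)
side (303, 147, 31, 55)
side (150, 137, 31, 52)
[ 0.4853 -0.352   0.007 ] [ 0.4898 -0.3518  0.1016]
```

View pics/side3.png

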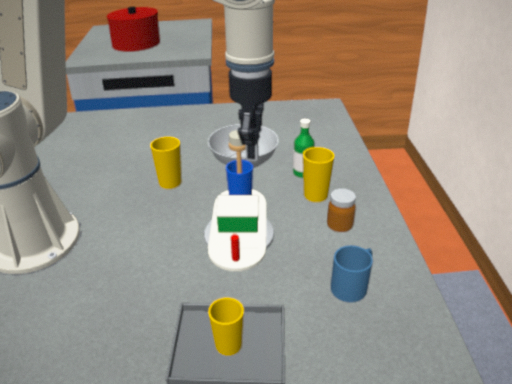

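The side view shows the tumbler upright in the tray at (227,326), the post toward the tray at (235,247), the pot toward the bowl, and the bystanders unmoved. I'll check the platter angle, and hand in if it is in the notch.

```bash
python3 - <<'E'
from h import *
f=lambda p:np.arctan2(p[1]+.0227,p[0]-.524)
c=calibration("side");a=[]
for n in(0,3):
    k=[k for k in blobs(cv2.imread(f"pics/side{n}.png"),(0,150,60),(5,255,255),5) if k[:,1].min()>190 and np.ptp(k[:,1])>10][0]
    a.append(f(plane(c,[edge(k,0)],.103)[0]))
d=a[1]-a[0];print(a,"turn",d)
if abs(d+1.571)<.08: print(close_job())
E
```

```text
[np.float64(-0.12287567311616868), np.float64(-1.658787393655462)] turn -1.5359117205392934
the job is handed in; nothing more can be done
None
```

The job is handed in: the yellow tumbler stands upright in the drying tray, and the platter is turned a quarter turn (measured −1.54 rad), resting in its notch with the blue brush pot facing the bowl; the soap bottle, mug and jar were not touched.

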